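# Press a glued specimen in locking pliers and rack it

## Task

Press the freshly glued specimen mount: squeeze the movable handle of the bench-mounted locking pliers until it snaps over centre and stays locked on the mount by itself, let go of it and leave it locked for about two seconds, then work the release lever so that the pliers spring fully open. Slide the little vise jaw fully back off the mount's foot, lift the mount straight out and stand it upright on its foot in the free, cork-lined cell of the rack. Do not disturb the finished mounts in the rack or the bottle, the jar and the screwdriver.

Things in the scene. Friction and masses are not known exactly. Their poses are not given: they have to be found in the camera images.
- fixture: Clamping fixture screwed to the bench: steel base plate x -55..55, y -210..155, top at z 12 mm, with locking pliers lying flat on it (all arms at z 51..69) and a small vise. Frame: origin on the bench, z up; x from the movable handle to the fixed handle (roughly away from the robot), y from the jaws to the handle tails. All 'fixture' coordinates below are in it, in mm.
- fixed_handle (a point): Middle of the fixed handle, a bar along fixture y: x 22..38, y -70..130, z 51..69, with a screw knob to y 148.
- fixed_jaw (a point): Inner face of the fixed jaw (faces fixture -x), at x 22, y -100, z 60; the jaw is a block y -122..-70, z 12..69, 16 mm thick in x. A 30 mm high stop for the mount's foot stands at y -71..-57.
- handle (a joint): Movable plier handle (steel bar with black sleeve, 17 mm thick, 18 mm high), vertical hinge at the pivot, 127 mm long. 0 = fully open (as found, swung out to -x), grows as it is squeezed toward the fixed handle; dead centre 0.45, beyond it snaps to its stop at 0.53 = locked, lying along y at x -20..-4 to y 135. Takes up to about 15 N at the handle face; springs open below dead centre.
- handle_face (a point): Middle of the outer (-x) face of the movable handle's sleeve, 97 mm from the pivot, at half its height (z 60); the place to push. Moves with the handle: when locked it is at fixture x -20, y 105; open, at about x -68, y 87.
- release (a joint): Release lever of the pliers, a hinge about the vertical at fixture x 10, y 90. 0 = at rest, stop at 0.42 rad; it grows when its tail is moved to fixture +x. At about 0.2 to 0.3 it has pried a locked handle back past dead centre and the handle springs open. Takes about 2 to 5 N; springs back when let go.
- release_tab (a point): Centre of the upright tab at the tail of the release lever, beyond the tails of both handles (at rest at fixture x 10, y 172): 10 mm thick in x, 18 mm long in y, from z 56 to 92 mm. Travels 33 mm to +x over the lever's full range.
- vise (a joint): Sliding vise jaw, travel along fixture -y: 0 = closed, 0.032 m = fully back (stop); found nearly closed. Its lip, z 24 to 33 mm, reaches over the -y end of the mount's foot by 10 mm when closed. Friction about 3 N; it stays where it is left.
- vise_pin (a point): Upright round pin on the sliding vise jaw, 12 mm diameter, z 31 to 85 mm; this point is on its axis at z 58. Closed it stands at fixture x 7.5, y -167, leaving about 46 mm between the mount's stem and the pin. Push or pull it to fixture -y to open.
- part_center (a point): The specimen mount in the fixture, an upside-down T, 76 mm high, about 140 g: foot 26 (x) by 56 (y) by 8 mm, stem 26 by 26 mm above it (half aluminium, half grey stone). This point is on its axis, 38 mm above its underside; its axes are parallel to the fixture's at the start. It stands on the base plate between the jaws, which leave the two y faces of the stem free.
- pad: Round rubber pad on the movable jaw (20 mm diameter, z 50..70), sprung by a few mm; origin at the middle of its face. When locked it presses the -x face of the mount's stem with some 4 to 9 N.
- part: The same specimen mount, origin at the middle of its underside.
- rack: White rack, an open tray 215 (x) by 86 (y) by 16 mm with 4 mm walls and three cells side by side along its x axis (centres at x -70, 0, 70), cell floors 5 mm above the bench. Origin under its middle.
- cork: Cork pad 58 (x) by 72 (y) by 2 mm lying flat in the one free cell, its axes parallel to the rack's; origin in the middle of its underside; its top is 7 mm above the bench.
- mount_a_center (a point): Finished mount, same shape as the part, standing in a rack cell, foot long across the rack (along rack y); point 38 mm above its underside.
- mount_b_center (a point): Second finished mount, in another cell, as mount_a_center.
- bottle: Amber bottle 56 mm diameter, 150 mm high, standing close to the fixture on its +x side; origin at the middle of its underside. Leave alone.
- jar: Jar 54 mm diameter, 65 mm high, standing close to the fixture on its -x side near the jaws; origin at the middle of its underside. Leave alone.
- driver: Screwdriver 170 mm long lying on the bench beyond the rack. Leave alone.
- pivot (a point): Pivot of the movable handle, fixture x -12, y 8, z 60. The movable jaw turns about fixture x 8, y -48; open, it lies at x -60..12, y -120..-35, z 50..70, its pad about 8 mm from the stem.
Not all that is in view belongs to the job. What is shaped like the part but orange, pink or red is not meant.

How it is judged (in metres and radians):
On the way, in this order (a step that is already met when the one before it is completed fails the run):
1. the pliers are locked over centre on the mount, pressing it, with nothing of the robot touching them, for 1.5 s (value of joint handle above 0.49 rad and contact force between pad and part above 2 N and contact force between each of the arm, the fingers and fixture below 0.3 N), for 1.5 s.
2. the release lever is pulled and carries the handle back past dead centre (value of joint each of release, handle above 0.15 rad and value of joint handle below 0.44 rad).
3. the pliers have sprung fully open (value of joint handle below 0.06 rad), for 0.2 s.
4. the vise jaw is slid back (value of joint vise above 0.025 m), for 0.2 s.
5. the mount is lifted out of the fixture (height (world z) of part_center above 0.085 m), for 0.1 s.
At the end, for the whole second after the job is handed in: The mount stands upright (within 0.1 rad), at rest and released on the cork in the free rack cell (within 24 mm of its middle, on the cork's surface within 4 mm); the pliers are fully open (handle below 0.06 rad) and the vise jaw is back by at least 25 mm (horizontal distance between part_center and cork below 0.024 m and height (world z) of part_center between 0.041 and 0.049 m and angle between part_center's own z axis and vertical below 0.1 rad and linear speed of part below 0.02 m/s and value of joint handle below 0.06 rad and value of joint vise above 0.025 m); the robot touches nothing.
It fails at once if a finished mount in the rack is moved by more than 15 mm or tipped (distance of any of mount_a_center, mount_b_center from where it was at the start of the episode above 0.015 m or angle between any of mount_a_center, mount_b_center's own z axis and vertical above 0.3 rad).
It fails at once if the bottle, jar or screwdriver is moved by more than 25 mm or the bottle or jar is tipped (distance of any of bottle, jar, driver from where it was at the start of the episode above 0.025 m or angle between any of bottle, jar's own z axis and vertical above 0.3 rad).
It also fails if it takes over 72 s, if anything falls off the work surface, if the arm or the gripper's body presses on something with over 40 N, if the wrist force passes 120 N, or if a joint passes its speed limit or range.

## Robot

A 7-joint arm with a two-finger parallel gripper is mounted at the origin on the work surface. World frame = base frame: x ahead of the robot, y to its left, z up, the work surface at z = 0. Lengths are in mm, angles in rad, forces in N, time in s.
With the tool pointing down it reaches from about 400 to 900 mm from the base axis. Payload 5.5 kg.
Tool frame: the origin (TCP) lies at the very end of the fingers, on their centre line; the grasp point (between the pads) lies 19 mm behind it (bot.hold_point_z is the distance from the TCP to the grasp point, in mm); z points along the fingers, y is the direction in which the jaws open and shut (so a half turn about z gives the same grasp; the last joint's range is limited). The gripper opens to 92 mm and grips with 3 to 60 N. Pads are 19 mm wide; open, the fingers measure 130 mm over their backs; the gripper's body (75 mm by 190 mm) begins 47 mm behind the grasp point.
Start: joints at [-0.922, 0.501, -0.427, 1.55, 0.221, 1.138, -0.21], TCP at [244.558, 602.238, 226.729] pointing down, gripper open.
Joint ranges: [-2.88, 2.88], [-0.31, 2.03], [-1.54, 1.56], [0.2, 2.42], [-1.41, 4.55], [0.19, 2.02], [-2.57, 2.57]. Speed limits (rad/s): [2.57, 2.57, 3.14, 3.14, 3.14, 3.14, 3.14].

## Interface

Orientations are given as a unit quaternion [x, y, z, w].
In Python, from plant import bot gives the robot as it stands. Calls block until the motion is done:
- bot.goto(position, orientation): joint-space move of the TCP to a pose.
- bot.line_to(position, ori=None, speed=150, f_stop=None): straight line of the TCP; ori=None keeps the orientation; speed is the mean speed in mm/s. With f_stop (N) it stops when the force on the tool has changed by that much, and returns True; else False.
- bot.movej(angles): joint-space move.
- bot.ungrasp() and bot.clamp(strength=None): open the fingers fully, or close them until they stop; strength is the grip in N (None keeps the last).
- bot.pause(seconds).
- bot.ik(position, orientation): joint angles nearest the present ones, or None.
- bot.camera(name): name is "scene" or "top"; returns the picture (400x640x3 uint8, red, green, blue); there is no depth.
- bot.calibration(name): a dict with "fx", "fy", "cx", "cy" (pixels), "k1" (the pictures are not rectified: a ray, as slopes to the right and down, at radius r is drawn at 1 + k1 r^2 times it, then the intrinsics apply), "R" (3x3) and "t" (3): a world point X has camera coordinates R X + t. Camera axes: x right, y down, z forward; pixel columns grow to the right and rows downward; lengths in mm; the calibration is good to about 2 mm. A picture is of the moment at which its call begins. calibration takes no time and is no camera call.
A pose or a line that the arm cannot do raises bot.Unreachable and nothing moves.
- bot.finish_job(): hands the job in, once; it reports no verdict.
Readings, each from a call of its own:
- bot.read_clock(): time.
- bot.read_q(): joint angles.
- bot.read_dq(): joint speeds.
- bot.read_effort(): joint torques, N m.
- bot.read_eef_pos(): TCP position.
- bot.read_tcp_rot(): TCP orientation.
- bot.read_contact_force(): force on the tool from outside, world axes, zero at the start.
- bot.read_wrist_torque(): the same for the moment, N m.
- bot.read_gripper_width(): finger opening in mm.
Only numpy, scipy, OpenCV 4.12 (cv2) and the standard library are available. Lean on these libraries where they do the work, as an engineer would, in place of code of your own. Each camera call takes 0.05 s, during which the arm holds its last target.

## Working session

There is one attempt and no reset: what is moved stays moved. The work goes in short steps, each a Python script; the robot and the scene stay as the last script left them, time stands still between calls to the robot, and variables do not carry over. Pictures are saved under pics/ and viewed, and the job is handed in when it is done.

```bash
ls; mkdir -p pics
python3 - <<'E'
from plant import bot
import cv2
for n in ("scene","top"):
    im=bot.camera(n); cv2.imwrite(f"pics/{n}0.png",im[:,:,::-1]); 
    c=bot.calibration(n); print(n,c)
print(bot.read_clock(), bot.read_tcp_rot(), bot.hold_point_z)
E
```

```text
pics
scene {'fx': 467.68798943986815, 'fy': 467.68798943986815, 'cx': 316.5883306586619, 'cy': 200.08733023847196, 'k1': -0.06141130613032288, 'R': array([[-0.86981181,  0.49337774, -0.00241079],
       [ 0.38000443,  0.66680523, -0.6410674 ],
       [-0.31468086, -0.55852411, -0.7674808 ]]), 't': array([ 482.54919291, -188.56529536, 1557.17539101])}
top {'fx': 399.2312990738482, 'fy': 399.2312990738482, 'cx': 317.2868932117291, 'cy': 201.60002182880234, 'k1': -0.07808422738148206, 'R': array([[-0.0062696 , -0.9999759 ,  0.0029826 ],
       [-0.99769752,  0.00605384, -0.06755011],
       [ 0.06753042, -0.00339924, -0.99771142]]), 't': array([ -5.95265474, 575.25874985, 967.09736337])}
0.1 [ 1.91709503e-01  9.81451291e-01 -8.86556769e-04 -2.09157272e-04] 18.8
```

View pics/scene0.png

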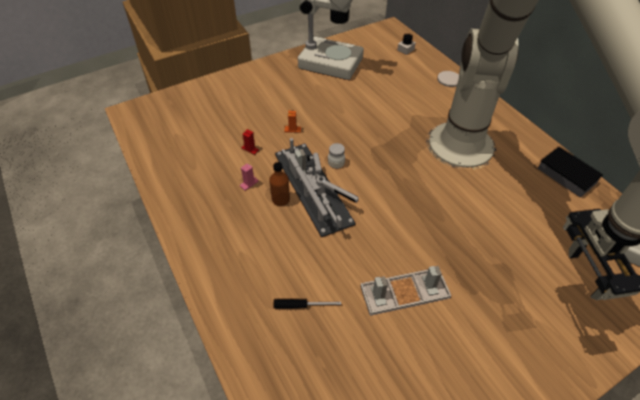

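View pics/top0.png

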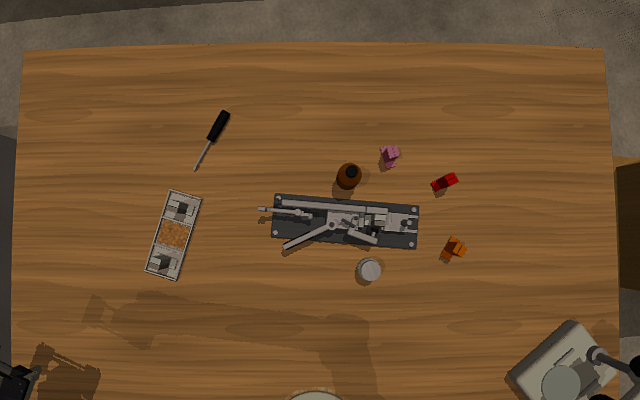

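Scene: fixture at about (345,222) in top, rack at (173,235) with cork in the middle cell, bottle (349,176), jar (369,270), driver (215,135). Look-alikes: pink (390,157), red (445,182), orange (453,249); grey mounts in the rack at (180,208) and (164,262). The part is the grey block between the pliers' jaws, near (375,218).

```bash
cat > h.py <<'E'
import numpy as np, cv2
from plant import bot
def KD(n):
    c=bot.calibration(n)
    K=np.array([[c['fx'],0,c['cx']],[0,c['fy'],c['cy']],[0,0,1.]])
    return K,np.array([c['k1'],0,0,0.]),np.asarray(c['R']),np.asarray(c['t'])
def proj(n,P):
    K,D,R,t=KD(n)
    P=np.atleast_2d(np.asarray(P,float))
    return cv2.projectPoints(P.reshape(-1,1,3),cv2.Rodrigues(R)[0],t,K,D)[0].reshape(-1,2)
def ray(n,uv,z):
    K,D,R,t=KD(n)
    uv=np.atleast_2d(np.asarray(uv,float))
    s=cv2.undistortPoints(uv.reshape(-1,1,2),K,D).reshape(-1,2)
    d=np.c_[s,np.ones(len(s))]@R; o=-R.T@t
    return o+d*((z-o[2])/d[:,2])[:,None]
def crop(n,x0,y0,x1,y1,k,name):
    im=bot.camera(n)[:,:,::-1]
    cv2.imwrite(f"pics/{name}.png",cv2.resize(im[y0:y1,x0:x1],None,fx=k,fy=k,interpolation=cv2.INTER_CUBIC))
E
python3 - <<'E'
from h import *
crop("top",245,150,435,290,4,"t1"); crop("top",135,180,215,290,5,"t2"); crop("scene",260,120,370,240,5,"s1")
E
```

```text
(no output)
```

View pics/t1.png

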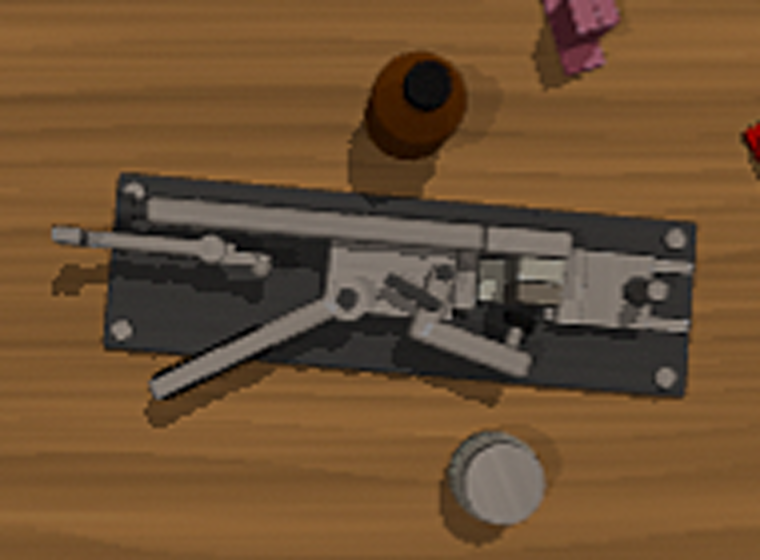

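View pics/t2.png

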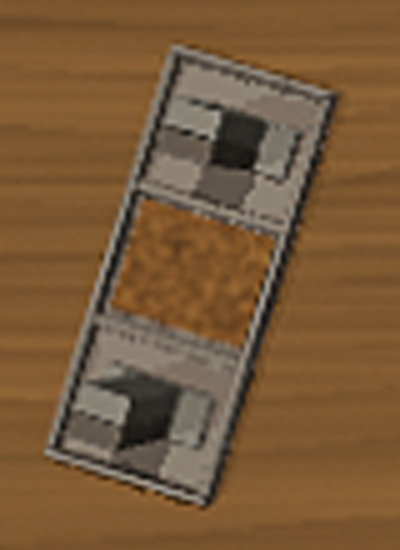

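View pics/s1.png

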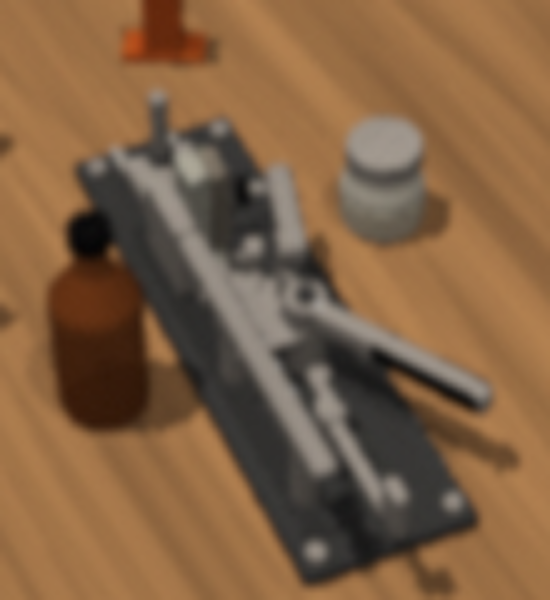

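The choice holds up: the part is the half-light, half-grey stem at t1 crop (540,280), i.e. top (380,220), with vise pin beside it at (655,290). Now fit the fixture and rack poses from plate corners and rack corners, checking with other features.

```bash
cat > fit.py <<'E'
from h import *
im=bot.camera("top")
hsv=cv2.cvtColor(im,cv2.COLOR_RGB2HSV)
def rect(mask,box):
    m=np.zeros_like(mask);x0,y0,x1,y1=box;m[y0:y1,x0:x1]=mask[y0:y1,x0:x1]
    return m
# low-saturation = not wood
m=((hsv[...,1]<75)*255).astype(np.uint8)
def big(m):
    m=cv2.morphologyEx(m,cv2.MORPH_CLOSE,np.ones((5,5)))
    c=max(cv2.findContours(m,cv2.RETR_EXTERNAL,cv2.CHAIN_APPROX_NONE)[0],key=cv2.contourArea)
    return c
def up(pts,x0,y0,k): return [(x0+(x+.5)/k-.5,y0+(y+.5)/k-.5) for x,y in pts]
def rigid(obj,w):
    obj=np.array(obj,float);w=np.array(w)[:,:2]
    a=obj-obj.mean(0);b=w-w.mean(0)
    th=np.arctan2((a[:,0]*b[:,1]-a[:,1]*b[:,0]).sum(),(a*b).sum())
    c,s=np.cos(th),np.sin(th);R=np.array([[c,-s],[s,c]])
    o=w.mean(0)-R@obj.mean(0)
    return th,o,np.abs(w-(obj@R.T+o)).max(1)
px=up([(122,173),(697,223),(685,397),(105,349)],245,150,4)
W=ray("top",px,12); th,o,e=rigid([(55,155),(55,-210),(-55,-210),(-55,155)],W)
print("fix",th,o,e)
def F(x,y,z):
    c,s=np.cos(th),np.sin(th); return np.array([c*x-s*y+o[0],s*x+c*y+o[1],z])
pts={'pin top':(7.5,-167,85),'tab top':(10,172,92),'part top':(22-13,-100,76),'handle tip':(30,130,69),'fixjawtop':(22,-122,69),'handle_face':(-68,87,60),'pivot':(-12,8,69)}
for k,v in pts.items():
    p=F(*v); a=proj("top",p)[0]; b=proj("scene",p)[0]
    print(k,p.round(1),"t1 crop",((a-[245,150]+.5)*4-.5).round(),"s1 crop",((b-[260,120]+.5)*5-.5).round())
px=up([(174,44),(340,93),(208,505),(47,455)],135,180,5)
W=ray("top",px,16); r=rigid([(107.5,43),(107.5,-43),(-107.5,-43),(-107.5,43)],W); print("rack",r)
# cork by colour
sub=hsv[180:290,135:215]; mk=cv2.inRange(sub,(5,130,90),(20,255,255))
mk[:36]=0; mk[72:]=0
x,y=np.meshgrid(np.arange(80),np.arange(110))
px=up([(145,195),(276,237),(240,349),(108,310)],135,180,5)
print("cork",ray("top",px,7).mean(0))
for n,x0,y0,k in (("top",245,150,4),("scene",260,120,5)):
    pass
E
python3 fit.py
```

```text
fix -0.09145256141724213 [529.53166016 -51.63626254] [2.16205024 2.04506348 1.81089567 1.69390891]
pin top [ 521.7 -218.6   85. ] t1 crop [654. 290.] s1 crop [157.  95.]
tab top [555.2 118.7  92. ] t1 crop [ 67. 236.] s1 crop [394. 482.]
part top [ 529.4 -152.    76. ] t1 crop [536. 278.] s1 crop [197. 176.]
handle tip [571.3  75.1  69. ] t1 crop [147. 210.] s1 crop [326. 465.]
fixjawtop [ 540.3 -175.1   69. ] t1 crop [573. 260.] s1 crop [164. 167.]
handle_face [469.8  41.2  60. ] t1 crop [206. 383.] s1 crop [449. 366.]
pivot [518.3 -42.6  69. ] t1 crop [348. 299.] s1 crop [303. 292.]
rack (np.float64(-0.2976592241207944), array([495.95755765, 350.64412777]), array([1.30242291, 1.38378659, 0.89565765, 0.03109656]))
cork [496.29856956 353.62178151   7.        ]
```

```bash
cat >> h.py <<'E'
from scipy.spatial.transform import Rotation as Rn
TH=-0.0915; O=np.array([529.5,-51.6])
def F(x,y,z):
    c,s=np.cos(TH),np.sin(TH); return np.array([c*x-s*y+O[0],s*x+c*y+O[1],z])
def Finv(p):
    c,s=np.cos(TH),np.sin(TH); d=np.asarray(p)[...,:2]-O
    return np.stack([c*d[...,0]+s*d[...,1],-s*d[...,0]+c*d[...,1]],-1)
def Q(phi):   # tool down, tool y along world y rotated by phi
    y=np.array([-np.sin(phi),np.cos(phi),0]); z=np.array([0,0,-1.]); x=np.cross(y,z)
    return Rn.from_matrix(np.c_[x,y,z]).as_quat()
def face(q):
    a=.53-q; c,s=np.cos(a),np.sin(a)
    return np.array([-12+c*-8-s*97, 8+s*-8+c*97])
def pushpt(q,off):   # tcp xy (fixture) with finger side `off` mm from face; tool y along handle
    a=.53-q; n=np.array([np.cos(a),np.sin(a)])
    return face(q)-n*off, TH+a
E
python3 - <<'E'
from h import *
print(Finv(ray("top",[(245+428/4,150+83/4)],150)),"bottle cap ->fixture")
print(Finv(ray("top",[(245+504/4,150+482/4)],65)),"jar")
print(Finv(ray("top",[(245+158/4,150+388/4)],60)),"handle tip; expect",face(0))
for nm,(p,z),phi in [("push0",((pushpt(0,30)[0]),45),pushpt(0,0)[1]),("push1",(pushpt(.53,9.5)[0],45),TH),("rel",((-30,178),64),TH),("rel2",((22,178),64),TH),("vise",((7.5,-140),45),TH+np.pi/2),("vise-",((7.5,-200),45),TH-np.pi/2),("part",((9,-100),72),TH)]:
    q=bot.ik(F(p[0],p[1],z),Q(phi)); print(nm,None if q is None else np.round(q,2), F(p[0],p[1],z).round())
E
```

```text
[[105.69531246 -23.20836313]] bottle cap ->fixture
[[-111.64492035  -92.96921123]] jar
[[-74.39897357 113.77533986]] handle tip; expect [-67.93919066  87.64801911]
push0 [ 0.14  0.42 -0.31  2.18  0.24  0.57  1.67] [443.  29.  45.]
push1 [ 0.03  0.5  -0.23  2.02  0.19  0.63  1.15] [510.  56.  45.]
rel [-0.06  0.5  -0.29  1.97  0.22  0.7   1.  ] [516. 128.  64.]
rel2 [-0.03  0.57 -0.3   1.85  0.23  0.76  1.02] [568. 124.  64.]
vise [-0.57  1.14  1.35  1.95 -1.23  1.22 -1.97] [ 524. -192.   45.]
vise- [ 0.08  0.61  0.42  1.89 -0.37  0.72  0.62] [ 519. -251.   45.]
part [ 0.23  0.5   0.01  1.93 -0.01  0.72  1.71] [ 529. -152.   72.]
```

Run:
```python
from h import *
bot.clamp(10)
p,phi=pushpt(0,32)
bot.goto(F(*p,180),Q(phi)); bot.line_to(F(*p,46),speed=200)
print(bot.read_clock(),bot.read_eef_pos(),bot.read_contact_force())
crop("top",245,150,435,290,4,"t3"); crop("scene",260,120,370,240,5,"s3")
```

```text
4.725 [441.50775085  28.66340494  46.47267742] [-0.59457221  0.12196959 -0.21302687]
```

View pics/t3.png

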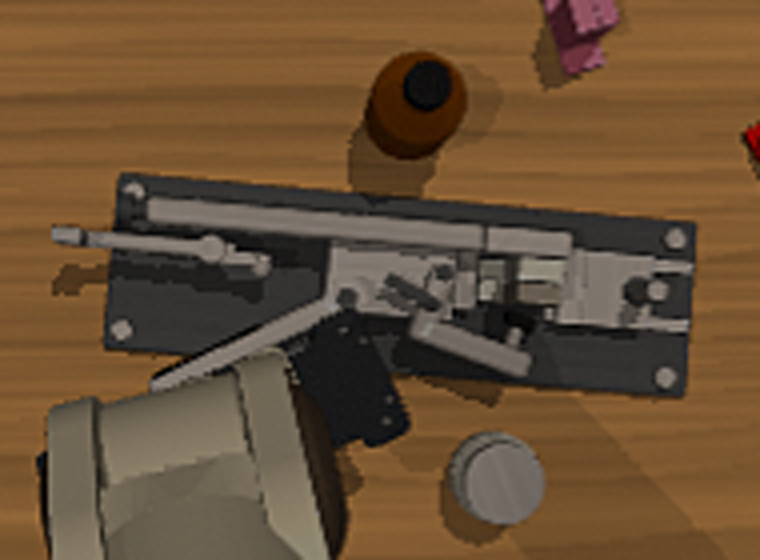

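View pics/s3.png

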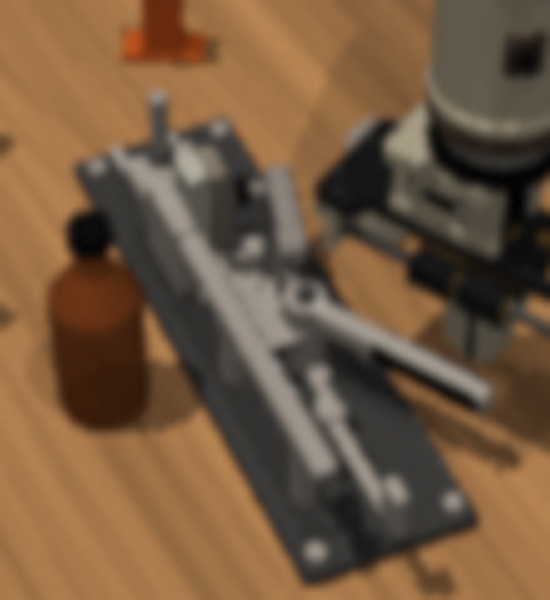

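The closed fingers stand in front of the handle sleeve (s3 crop (480,340), sleeve at (420,370)), nothing touched. Now squeeze along the arc.

Run:
```python
from h import *
for q,off,v,fs in [(0,14,60,None),(.12,10,40,40),(.24,10,40,40),(.36,10,40,40),(.45,10,40,40),(.50,10,25,35),(.53,9.5,20,30),(.53,7.5,10,25)]:
    p,phi=pushpt(q,off)
    s=bot.line_to(F(*p,46),Q(phi),speed=v,f_stop=fs)
    print(q,off,s,bot.read_clock(),Finv(bot.read_eef_pos()).round(1),bot.read_contact_force().round(1))
    if s: break
crop("top",245,150,435,290,4,"t4"); crop("scene",260,120,370,240,5,"s4")
```

```text
0 14 False 5.275 [-79.6  80.9] [0.2 0.1 0.1]
0.12 10 False 5.8167 [-68.5  89.2] [-3.5 -2.2  1. ]
0.24 10 False 6.2583 [-58.   95.8] [-4.5  0.4 -0.4]
0.36 10 False 6.7 [-46.3 101. ] [-3.3  1.5 -1.7]
0.45 10 False 7.075 [-35.8 103.2] [-0.5 -0.2 -0.6]
0.5 10 False 7.425 [-32.5 104.3] [ 0.2 -0.3 -0.2]
0.53 9.5 False 7.75 [-31.1 104.7] [-4.6 -0.7  3.4]
0.53 7.5 False 8.1 [-31.1 104.7] [-9.7  0.5  5.9]
```

View pics/s4.png

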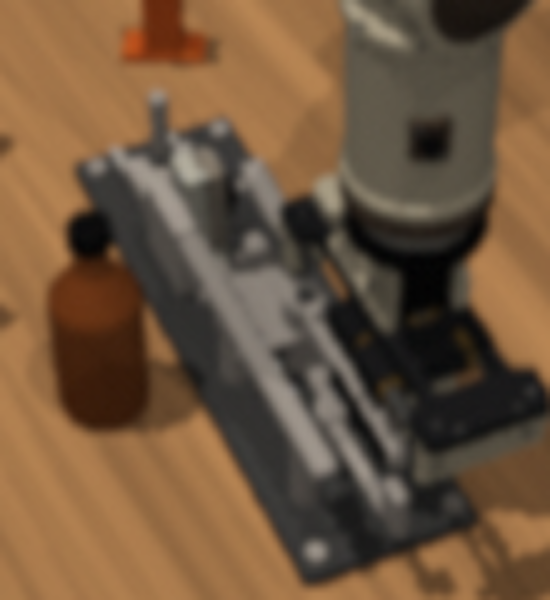

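View pics/t4.png

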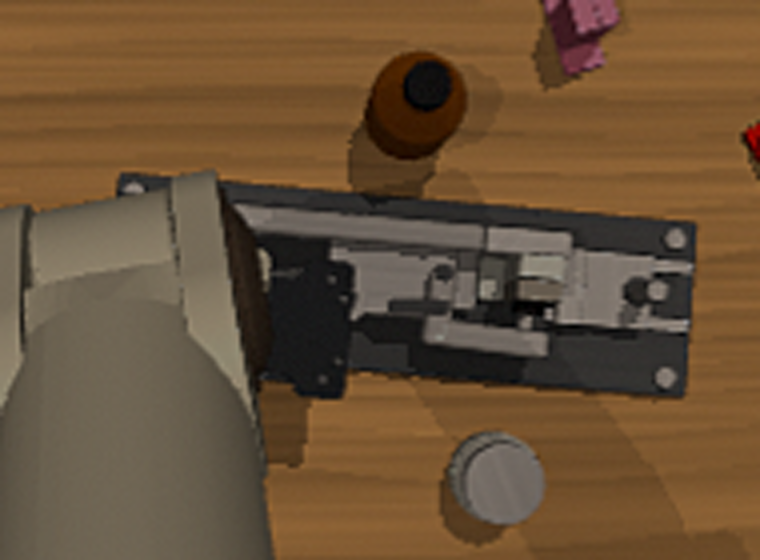

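The movable jaw is now parallel, closed on the stem (t4 (545,310)), and the handle lies near parallel to the fixed one; the force rose at the stop. Back off, look, and dwell.

Run:
```python
from h import *
bot.line_to(F(-65,103,46),speed=60); bot.line_to(F(-65,103,170),speed=200)
t=bot.read_clock()
bot.line_to(F(-30,180,150),Q(TH),speed=150)
crop("top",245,150,435,290,4,"t5"); crop("scene",260,120,370,240,5,"s5")
print(t,bot.read_clock())
```

```text
9.7417 10.575
```

View pics/s5.png

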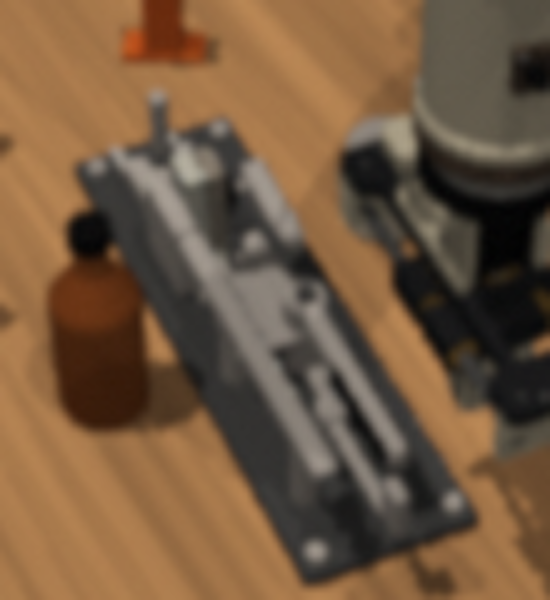

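View pics/t5.png

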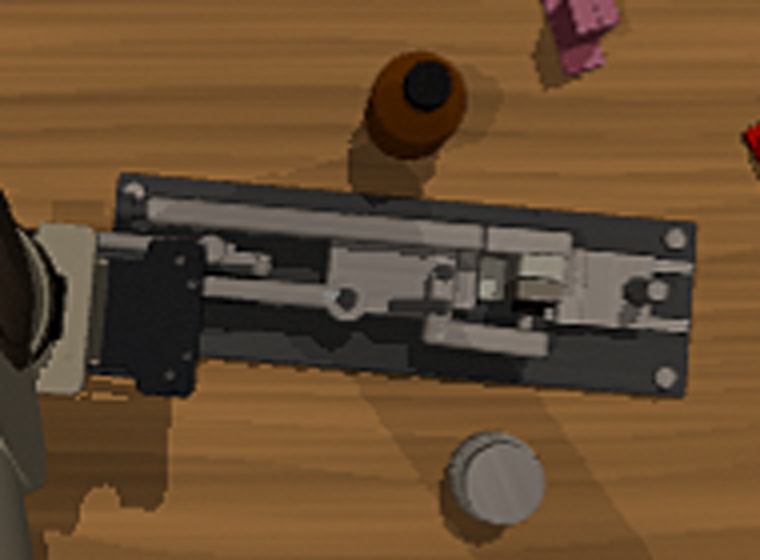

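The handle stays parallel to the fixed handle with the gripper clear: locked. Dwell then work the release.

Run:
```python
from h import *
bot.pause(2.0)
bot.line_to(F(-28,178,64),speed=150)
f0=bot.read_contact_force()
bot.line_to(F(-8,177,64),speed=80)
for x in (0,6,11,15,19,22):
    s=bot.line_to(F(x,176,64),speed=40,f_stop=25)
    print(x,s,bot.read_clock(),Finv(bot.read_eef_pos()).round(1),(bot.read_contact_force()-f0).round(1))
    if s: break
crop("top",245,150,435,290,4,"t6"); crop("scene",260,120,370,240,5,"s6")
```

```text
0 False 14.05 [ -0.5 176.5] [-1.4  2.   1.1]
6 False 14.35 [  6.3 175.9] [-1.6  2.   0.6]
11 False 14.625 [ 11.4 175.4] [-2.2  0.2  0.7]
15 False 14.875 [ 15.  175.1] [-3.3 -1.4  1.1]
19 False 15.125 [ 19.  175.5] [-3.7 -2.9 -0.4]
22 False 15.375 [ 21.8 175.7] [-3.1 -2.2 -1.4]
```

View pics/s6.png

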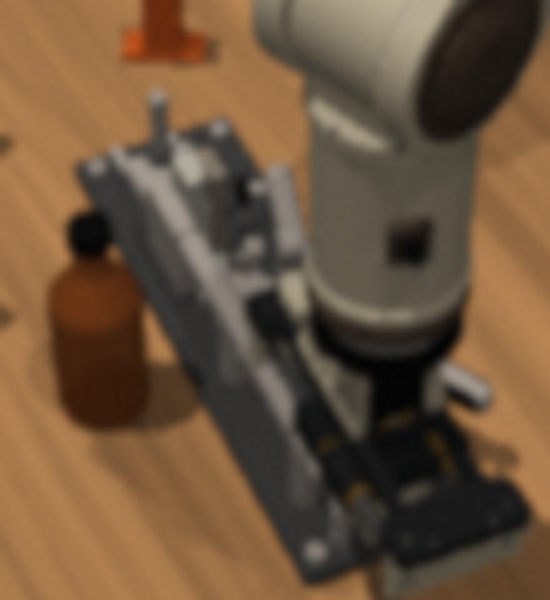

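The handle tip has sprung out at (465,385) and the jaw is open. Retract and go to the vise pin.

Run:
```python
from h import *
bot.line_to(F(-10,176,64),speed=80)
bot.line_to(F(-20,176,170),speed=200)
bot.goto(F(7.5,-138,175),Q(TH-np.pi/2))
crop("top",245,150,435,290,4,"t7"); crop("scene",260,120,370,240,5,"s7")
print(bot.read_clock())
```

```text
18.0083
```

View pics/s7.png

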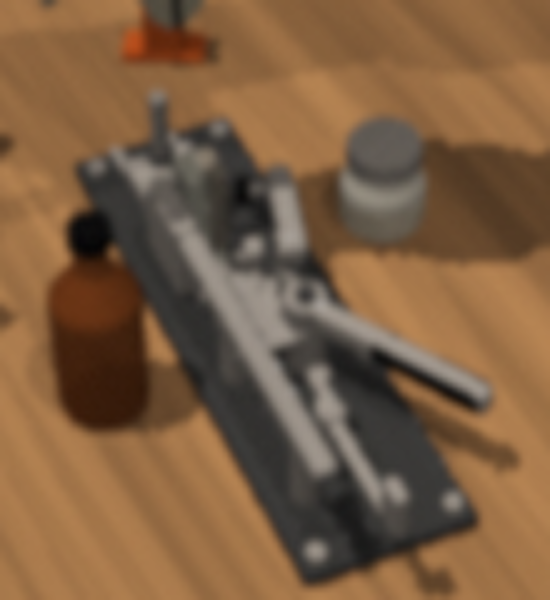

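View pics/t7.png

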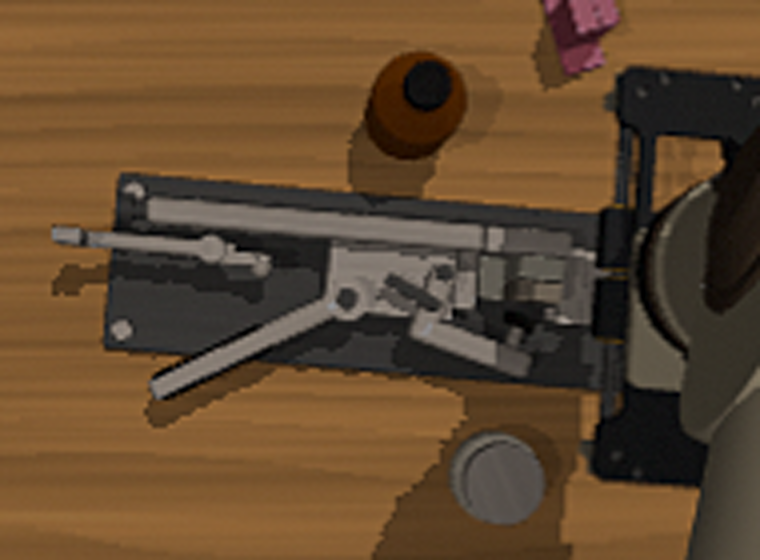

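Pliers fully open again (tip at t7 (158,388), same as at start), release back at rest. Now push the vise pin back.

Run:
```python
from h import *
print(bot.line_to(F(7.5,-138,48),speed=150,f_stop=15))
bot.pause(0.1); f0=bot.read_contact_force()
for y in (-148,-158,-168,-176,-181,-184,-187,-190,-193):
    s=bot.line_to(F(7.5,y,48),speed=40,f_stop=20)
    f=(bot.read_contact_force()-f0).round(1)
    print(y,s,bot.read_clock(),Finv(bot.read_eef_pos()).round(1),f)
    if s or f[1]>9: break
```

```text
False
-148 False 19.5083 [   7.5 -148.6] [-0.9  0.6 -0.1]
-158 False 19.9083 [   7.5 -158.4] [-0.9  0.2 -1.2]
-168 False 20.3083 [   7.5 -168.9] [0.3 0.9 0.6]
-176 False 20.6583 [   7.5 -176.9] [-0.1  0.5  0.3]
-181 False 20.9333 [   7.5 -180.9] [-0.7  2.8 -0.4]
-184 False 21.1833 [   7.4 -181.1] [-0.4  9.3  2.9]
```

It hit the stop at the expected place (pin centre ≈ y −198). Back off, rise, open, and look before the grasp.

Run:
```python
from h import *
bot.line_to(F(7.5,-172,48),speed=60); bot.line_to(F(7.5,-172,150),speed=200)
bot.ungrasp()
bot.goto(F(-60,30,190),Q(TH))
crop("top",340,190,430,260,8,"t8"); crop("scene",270,125,340,200,8,"s8")
print(bot.read_clock())
```

```text
24.7167
```

View pics/t8.png

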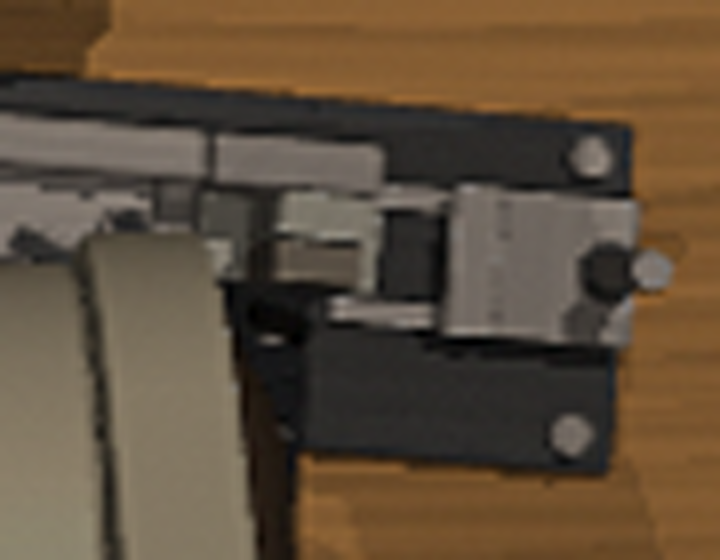

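View pics/s8.png

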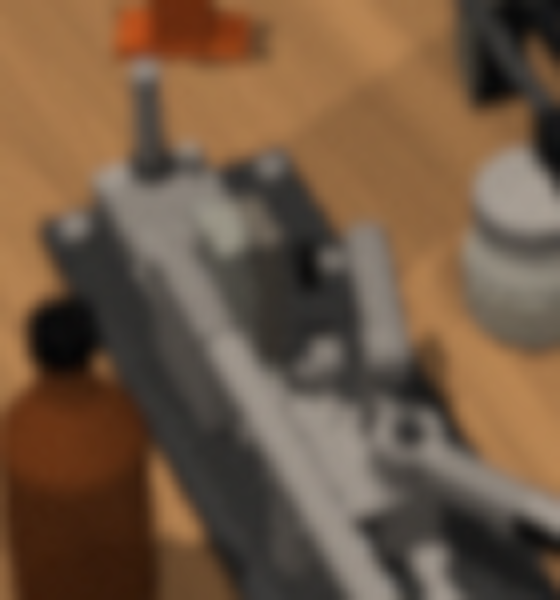

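Run:
```python
from h import *
print("part top",Finv(ray("top",[(340+318.5/8-.5,190+239/8-.5)],88)))
print("pin",Finv(ray("top",[(340+652/8,190+271/8)],85)))
for z in (60,65,70,75,80): print(z,((proj("scene",F(8,-48,z))[0]-[270,125]+.5)*8-.5).round(), ((proj("top",F(8,-48,z))[0]-[245,150]+.5)*4).round())
for v in [(9,-100,88),(-4,-113,88),(22,-113,88),(22,-87,88),(-4,-87,88)]: print(v,((proj("scene",F(*v))[0]-[270,125]+.5)*8).round(),((proj("top",F(*v))[0]-[340,190]+.5)*8).round())
```

```text
part top [[  8.40369449 -99.58747306]]
pin [[   6.35504044 -198.61299492]]
60 [294. 360.] [445. 274.]
65 [294. 351.] [446. 274.]
70 [294. 342.] [447. 273.]
75 [293. 332.] [448. 273.]
80 [293. 323.] [448. 273.]
(9, -100, 88) [236. 219.] [320. 237.]
(-4, -113, 88) [254. 187.] [362. 286.]
(22, -113, 88) [191. 207.] [368. 196.]
(22, -87, 88) [217. 251.] [279. 188.]
(-4, -87, 88) [281. 231.] [272. 278.]
```

Run:
```python
from h import *
bot.goto(F(8.7,-100,170),Q(TH))
bot.line_to(F(8.7,-100,85),speed=120,f_stop=15)
s=bot.line_to(F(8.7,-100,73),speed=40,f_stop=8)
print(s,bot.read_eef_pos(),bot.read_contact_force().round(1))
if not s:
    bot.clamp(25); print("w",bot.read_gripper_width(),bot.read_contact_force().round(1))
crop("scene",230,60,390,190,5,"s9")
print(bot.read_clock())
```

```text
False [ 528.77812589 -151.96168887   72.75509645] [ 0.2 -0.5  0.3]
w 25.806641528611117 [-0.  -0.2 -0.3]
27.75
```

View pics/s9.png

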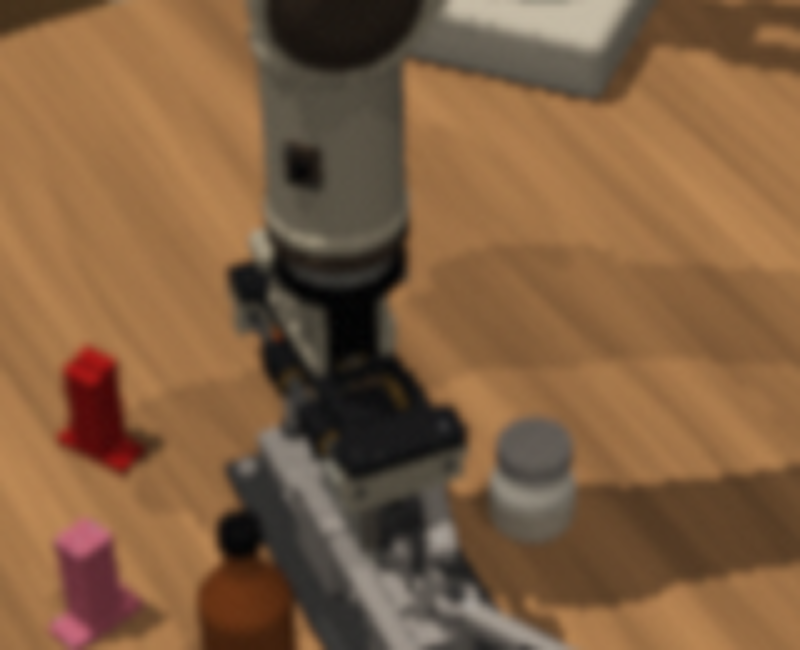

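Run:
```python
from h import *
bot.line_to(F(8.7,-100,110),speed=60); 
print(bot.read_gripper_width(),bot.read_contact_force().round(1))
bot.line_to(F(8.7,-100,215),speed=150)
bot.goto([496.3,353,215],Q(-0.298))
bot.line_to([496.3,353,120],speed=120)
print(bot.read_gripper_width(),bot.read_eef_pos(),bot.read_clock())
crop("scene",340,220,470,330,6,"s10");crop("top",120,160,240,300,4,"t10")
```

```text
25.915170933535254 [ 1.9 -0.  -1.4]
25.713350464535175 [496.88677599 353.40226356 120.74634327] 32.1417
```

View pics/s10.png

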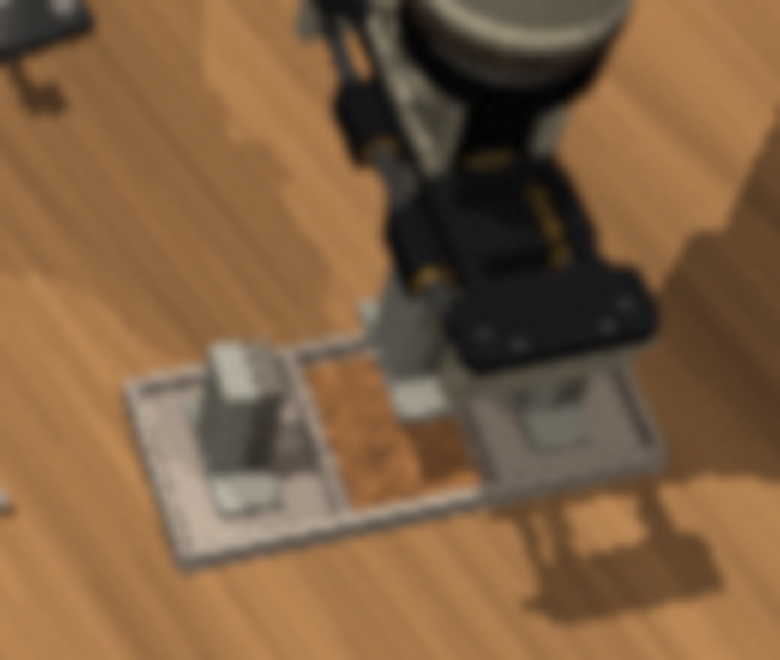

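View pics/t10.png

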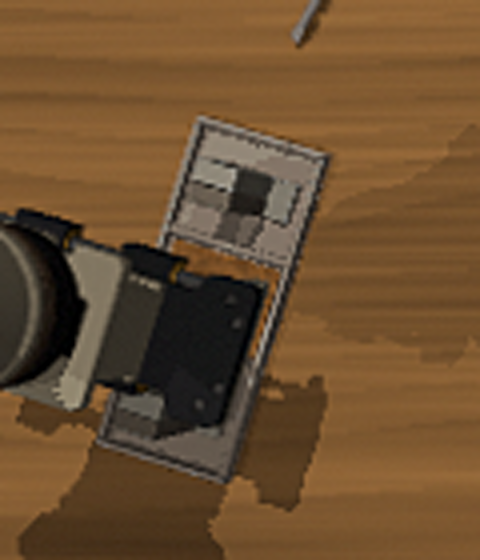

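The mount hangs upright over the middle cell, foot parallel to its neighbours. Lower to the cork.

Run:
```python
from h import *
R=-0.298
e=np.array([496.9,353.4,60])+np.r_[Rn.from_euler('z',R).as_matrix()[:2,:2]@[0,28],0]
print("foot end pred",((proj("scene",e)[0]-[340,220]+.5)*6).round())
bot.line_to([496.3,353,76],speed=100,f_stop=15)
bot.pause(.2)
s=bot.line_to([496.3,353,66],speed=25,f_stop=4)
print(s,bot.read_eef_pos(),bot.read_contact_force().round(1),bot.read_clock())
```

```text
foot end pred [428. 419.]
True [496.67951957 353.4102569   67.84198046] [0.1 0.1 3.9] 33.4083
```

Run:
```python
from h import *
bot.ungrasp(); bot.pause(.2)
p=bot.read_eef_pos(); bot.line_to([p[0],p[1],200],speed=120)
bot.goto([420,180,260],Q(-0.298))
print(bot.read_eef_pos(),bot.read_gripper_width(),bot.read_clock())
crop("scene",340,220,470,330,6,"s11");crop("top",135,180,215,290,5,"t11")
crop("top",130,100,450,300,2.5,"t12"); crop("scene",230,110,470,320,3.3,"s12")
```

```text
[420.50012407 181.12510503 260.00003718] 91.51209303343333 36.8167
```

View pics/s11.png

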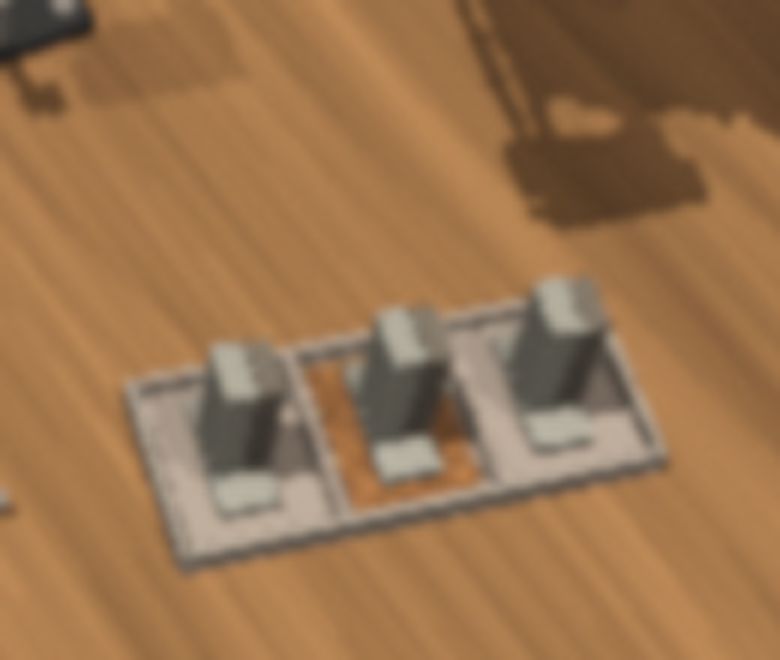

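View pics/t11.png

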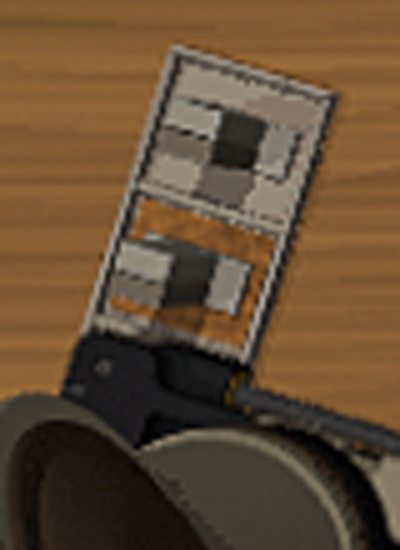

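View pics/t12.png

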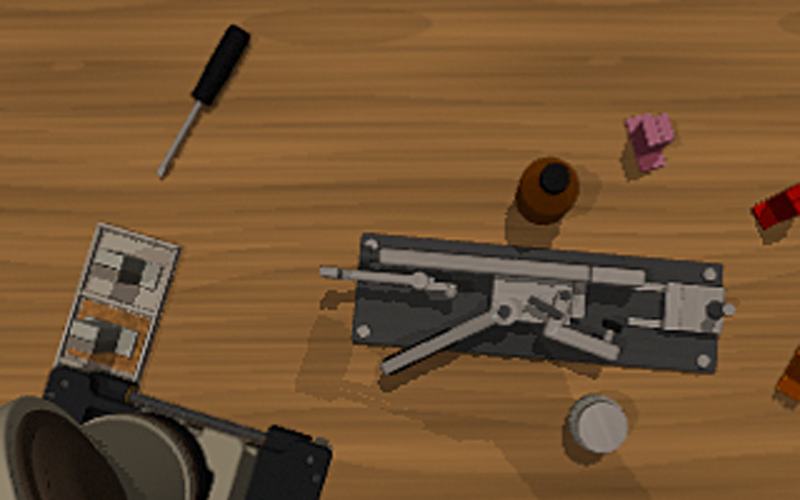

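View pics/s12.png

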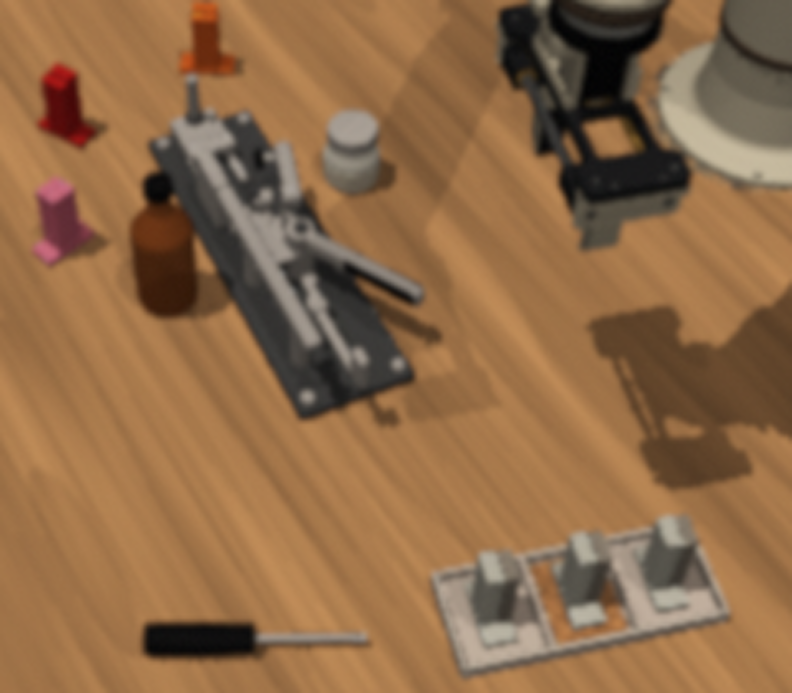

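The mount stands upright in the middle of the cork cell (s11 (405,390)). The neighbours, bottle, jar and driver look where they were, the pliers are open and the vise is back. Handing in.

Run:
```python
from h import *
bot.finish_job(); print(bot.read_clock())
```

```text
the job is handed in; nothing more can be done
the job is handed in; nothing more can be done
```

I pressed the mount, released it and moved it to the free cork-lined cell. The job was handed in at about 37 s of the 72 s allowed; `finish_job` gives no verdict.

- **Pliers:** I squeezed the handle until it snapped over centre, and it stayed locked with the gripper clear for over 3 s. Pushing the release tab sprang it open, and the handle tip is back where it started in the images.
- **Vise:** I pushed the pin back until it hit its stop. The images put the pin at about y −198.6 in the fixture frame, so the jaw is about 31 mm back against the 25 mm needed.
- **Mount:** I gripped only the top 15 mm of the stem, because the open fingers would not fit lower down among the plier parts. The gripper read 25.8 mm. The mount touched the cork with the tool at z 67.8 mm, where 67.75 mm was expected.

The last pictures show:
- The mount stands upright in the middle of the cork cell, released and with the arm clear.
- The pliers are fully open and the vise jaw is back.
- The two finished mounts, the bottle, the jar and the screwdriver look where they were at the start. I judged that by eye and did not measure it.

No check failed or disagreed beyond the 1–2 mm calibration error. The locking force on the mount could not be measured directly; I inferred it from the closed jaw and the handle staying locked.

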